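# Clamp a sample slide on the bead inspection stage

## Task

Draw the sprung curved arm of the inspection stage back until it catches and stays open, then lay the sample slide (the one with the tall upright blank) flat on the stage and slide it under the lip, fully home against both fixed edges, pressing it lightly into the corner so that it bears on the lipped fence and the side stop at once. Leave it flush there, let the arm spring back so that it clamps the slide, and take your hand away. Press gently throughout, the cemented sample is brittle, and leave the other things on the bench alone.

Things in the scene. Friction and masses are not known exactly. Their poses are not given: they have to be found in the camera images.
- seat (a point): Point on the flat top of the fixed grey stage base (160 x 180 mm, top 24 mm above the bench) where the centre of the slide's underside is when the slide is home. Its axes, the stage's: x towards the fence, y towards the side stop, z up. The base reaches from x = -110 to +50 and y = -115 to +65 mm.
- fence: Foot of the steel fence's upright face, at x = +22, y = 0 mm in the seat's axes; same axes. The face runs along y from -60 to +40 mm. A lip overhangs it 5 mm towards -x (lip edge at x = +17 mm of the seat), with a 9 mm high gap under it and its top 12.5 mm above the stage, so lay the 6 mm slide down short of the lip and slide it under. Friction of slide on stage, fence and stop about 0.3.
- stop: Foot of the side stop's upright face, at x = 0, y = +40 mm in the seat's axes; same axes. The stop is a steel bar 44 mm long (x), 8 mm thick, 7 mm high, with no lip.
- pivot (a point): The arm's vertical hinge axis at the level of the stage's top, at x = -51, y = -85 mm in the seat's axes. A small spring strut, 14 mm high, lies from there towards x = +19, y = -85 mm. Drawn fully back, the arm clears the slide's place by 60 mm.
- clip (a joint): Angle of the curved steel arm about the pivot, rad. 0 = forward on its stop (as found; its tip bars the slide's place); grows anticlockwise from above as it is drawn back from the fence; 0.9 = fully back. Over-centre spring, damped: under 0.65 it springs forward, past 0.65 it goes to 0.9 by itself and stays. At most 4 N at the pin. It clamps the homed slide's near edge at 0.18.
- clip_pin (a point): Point on the upright round steel pin that moves the arm: 12 mm diameter, from 9 to 44 mm above the stage's top, this point at 28 mm. It stands 100 mm from the pivot, in the direction 88 degrees plus the arm's angle, anticlockwise from the seat's x axis. The arm's 8 mm bar runs from it towards the pivot, top 10 mm above the stage.
- slide_grip (a point): Grip point on the sample slide, 28 mm above its underside. Aluminium plate 44 (x) x 80 (y) x 6 mm, with an upright dark wooden blank, 16 (x) x 14 (y) mm, cemented at its centre and reaching 39 mm above the underside; about 70 g. Symmetric: either way round will do; its long side goes along the fence. It starts on the wooden rest.
- rest: Wooden rest, 100 x 120 x 16 mm, fixed, on which the slide starts. Origin at the centre of its underside.
- spare_slide: Another slide of the same plate with three low round beads on it, lying on the bench; leave it. Origin under its centre.
- dish: Small white dish with beads, 64 mm across, 20 mm high; leave it.
- driver: Screwdriver 150 mm long lying near the robot; leave it.
- oil: Amber bottle 44 mm across, 110 mm high; leave it.
- polish: Jar 52 mm across, 80 mm high; leave it.
- bowl: Blue bowl 100 mm across, 35 mm high; leave it.
- loupe: Black eyepiece 42 mm across, 30 mm high; leave it.
Things that resemble listed ones, but are neither listed nor needed, are in the scene too. What is shaped like the part that bears seat but red is not meant.

How it is judged:
On the way, in this order (a step that is already met when the one before it is completed fails the run):
1. the arm is drawn back and stays in its catch with nothing touching it (value of joint clip above 0.8 rad and contact force between clip and anything else below 0.2 N), for 0.2 s.
2. with the arm still back, the slide lies flat and square in the corner and bears on both the fence and the side stop at once (over 0.3 N on each, within 1.5 mm, square within 0.03 rad) (value of joint clip above 0.7 rad and x of slide_grip in the frame of seat between -0.0015 and 0.0015 m and y of slide_grip in the frame of seat between -0.0015 and 0.0015 m and z of slide_grip in the frame of seat below 0.03 m and angle between the y axis of slide_grip and the y axis of seat, either way round below 0.03 rad and contact force between slide and fence above 0.3 N and contact force between slide and stop above 0.3 N), for 0.2 s.
At the end, for the whole second after the job is handed in: The slide lies flat on the stage, its long edge against the fence under the lip and its end against the side stop (each within 1.5 mm, square within 0.03 rad), at rest, with the sprung arm bearing on it (over 1 N, arm angle 0.14 to 0.23 rad) (value of joint clip between 0.14 and 0.23 rad and contact force between clip and slide above 1 N and x of slide_grip in the frame of seat between -0.0015 and 0.0015 m and y of slide_grip in the frame of seat between -0.0015 and 0.0015 m and z of slide_grip in the frame of seat below 0.03 m and angle between the y axis of slide_grip and the y axis of seat, either way round below 0.03 rad and linear speed of slide below 0.01 m/s); the robot touches nothing.
It fails at once if the slide is pressed against the fence or the side stop with more than 10 N, or onto the stage as a whole with more than 60 N (contact force between slide and fence above 10 N or contact force between slide and stop above 10 N or contact force between slide and stage above 60 N).
It fails at once if a bystander is moved by more than 20 mm (distance of any of spare_slide, dish, driver, oil, polish, bowl, loupe from where it was at the start of the episode above 0.02 m).
It also fails if it takes over 72 s, if anything falls off the work surface, if the arm or the gripper's body presses on something with over 40 N, if the wrist force passes 120 N, or if a joint passes its speed limit or range.

## Robot

A 6-joint arm with a two-finger parallel gripper is mounted at the origin on the work surface. World frame = base frame: x ahead of the robot, y to its left, z up, the work surface at z = 0. Lengths are in m, angles in rad, forces in N, time in s.
With the tool pointing down it reaches from about 0.425 to 0.95 m from the base axis. Payload 3.5 kg.
Tool frame: the origin (TCP) lies at the centre of the arm's flange, where the gripper is bolted on; the fingertips stand 173 mm ahead of it and the grasp point (between the pads) lies 155 mm ahead of it; z points along the fingers, y is the line along which they close (so a half turn about z gives the same grasp; the last joint's range is limited). The gripper opens to 85 mm and grips with 20 to 120 N. Pads are 22 mm wide; open, the fingers measure 114 mm over their backs; the gripper's body (76 mm by 85 mm) begins 54 mm behind the grasp point. The pads swing forward as they close: fully open they stand 13 mm farther back than shut.
Start: joints at [-1.482, 0.286, 1.577, -0, 1.279, -0.15], TCP at [0.16, -0.656, 0.405] pointing down, gripper open.
Joint ranges: [-2.77, 2.77], [-0.9, 2.22], [0.21, 2.48], [-1.53, 4.67], [0.24, 2.81], [-2.84, 2.84]. Speed limits (rad/s): [2.79, 2.79, 3.14, 3.14, 3.14, 3.14].

## Interface

Orientations are given as a 3x3 rotation matrix whose columns are the frame's x, y, z axes.
In Python, from bench import read_state, snapshot, camera_info, job_done gives the robot as it stands.
- The arm moves only by the tool jog_arm, never from a script. Its argument "series" is one flat list of numbers, 7 for each row, row after row: the shift along the tool's x, y, z in mm, then the turn, a rotation vector about the tool's x, y, z in degrees, then the closure in counts, from 0 (fully open) to 255 (shut). In form: [tx, ty, tz, rx, ry, rz, grip, tx, ty, tz, rx, ry, rz, grip, ...]. A call has exactly 8 rows; each row is the pose to reach, as a shift and turn from the pose commanded when the call began, along the tool's axes at that moment; what a row does not reach only later rows make up. A row lasts 1/8 s, in which the tool goes at most 62.5 mm and 10.7 degrees, less where a joint would pass 70% of its speed; a pose out of reach is approached as far as the arm can. A call with a gripper value outside its range is refused whole. The fingers move at their own pace and stop on an object; the grip force is fixed at half the most. Time passes only in rows, so rows that repeat a pose let the fingers close, or fill a call up. It gives the time, the measured TCP pose, the force, the opening and the grip force at its end, in the units of the state.
- read_state(): the state, without advancing time (a new reading comes with each control period).
- snapshot(name): name is "scene" or "top" or "wrist"; returns (picture, depth): 480x640x3 uint8, red, green, blue; 480x640 float32, m along the optical axis (not along the pixel's ray), 0 where there is no reading.
- camera_info(name): a dict with "fx", "fy", "cx", "cy" (pixels), "T" (4x4, takes a point from camera to world coordinates). Camera axes: x right, y up, looking along -z (the intrinsics and any distortion apply to the point x, -y, -z); pixel columns grow to the right and rows downward; lengths in m; the calibration is good to about 2 mm. A picture is of the moment at which its call begins: read the wrist's pose just before it. camera_info takes no time and is no camera call; for the wrist camera it gives the pose at the moment of the call.
- job_done(): hands the job in; it is judged then, once.
The state is a dict: "clock": time; "joint_positions": joint angles; "joint_vel": joint speeds; "tau": joint torques, N m; "eef_pos": TCP position; "tool_rot": TCP orientation; "contact_force": force on the tool from outside, world axes, zero at the start; "wrist_torque": the same for the moment, N m; "opening": opening from 0.0 (shut) to 1.0 (fully open); "grasp_force": force on a finger pad.
Only numpy, scipy, OpenCV 4.12 (cv2) and the standard library are available. Lean on these libraries where they do the work, as an engineer would, in place of code of your own. Each camera call takes 0.05 s, during which the arm holds its last target. There are 200 camera calls.

## Working session

There is one attempt and no reset: what is moved stays moved. The work goes in short steps, Python scripts to look and compute and a tool call to move; the robot and the scene stay as the last step left them, time stands still between calls to the robot, and variables do not carry over. Pictures are saved under pics/ and viewed, at most 12 in all, crops included, and the job is handed in when it is done.

Besides the shell and the picture viewer there is one more tool, called after "Call:" in YAML: its name, and indented under it one key for each argument. jog_arm: Moves the arm, as the interface text tells. Its arguments: {"type":"object","properties":{"series":{"type":"array"}},"required":["series"]}

```bash
ls; mkdir -p pics; python3 - <<'E'
from bench import *
import cv2,numpy as np
for n in("scene","top"):
    p,d=snapshot(n);cv2.imwrite(f"pics/{n}0.png",p[:,:,::-1]);np.savez(f"pics/{n}0.npz",p=p,d=d)
    i=camera_info(n);print(n,{k:(np.round(v,4).tolist()) for k,v in i.items() if k!='name'} if True else 0)
s=read_state();print(s['clock'],s['eef_pos'],np.round(s['tool_rot'],3),s['contact_force'])
E
```

```text
pics
scene {'fx': 575.2009, 'fy': 575.2009, 'cx': 330.3644, 'cy': 240.8156, 'T': [[0.5879, -0.5945, 0.5486, 1.1093], [0.8088, 0.4455, -0.3839, -0.4334], [-0.0162, 0.6694, 0.7427, 0.8678], [0.0, 0.0, 0.0, 1.0]]}
top {'fx': 512.4884, 'fy': 512.4884, 'cx': 322.087, 'cy': 229.8861, 'T': [[0.002, 0.9969, -0.0791, 0.4364], [-0.9999, 0.0032, 0.0152, 0.0021], [0.0154, 0.079, 0.9968, 0.9917], [0.0, 0.0, 0.0, 1.0]]}
0.1 [ 0.159671   -0.6556099   0.40342494] [[ 0.972  0.237 -0.   ]
 [ 0.237 -0.972  0.002]
 [ 0.    -0.002 -1.   ]] [-0.70287392  1.14495772 -1.98668219]
```

View pics/top0.png

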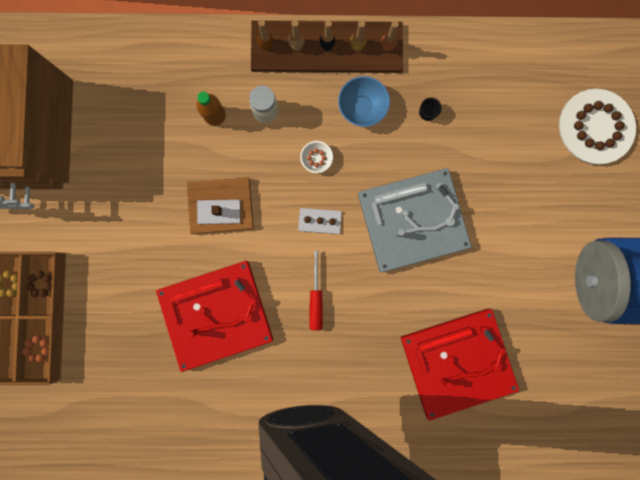

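View pics/scene0.png

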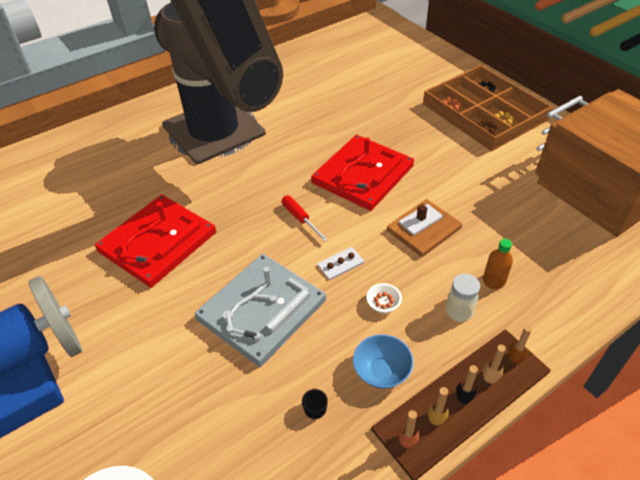

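The grey stage is at top (414,220), and scene (262,305). It is the one meant, because the two like it at (215,315) and (460,362) are red. The slide with the tall blank lies on the wooden rest at top (217,211), scene (421,217). The one at top (320,221) has three low beads, so it is the spare. Next I measure roughly and confirm in a crop.

```bash
cat > h.py <<'E'
from bench import *
import cv2,numpy as np
def ray(i,u,v):
    T=np.array(i['T']);d=np.array([(u-i['cx'])/i['fx'],-(v-i['cy'])/i['fy'],-1.]);return T[:3,3],T[:3,:3]@d
def onz(i,u,v,z):
    o,d=ray(i,u,v);return o+d*(z-o[2])/d[2]
def cloud(i,d):
    v,u=np.mgrid[:480,:640];T=np.array(i['T'])
    P=np.stack([(u-i['cx'])/i['fx']*d,-(v-i['cy'])/i['fy']*d,-d],-1)
    return P@T[:3,:3].T+T[:3,3]
def proj(i,P):
    T=np.array(i['T']);q=(np.atleast_2d(P)-T[:3,3])@T[:3,:3]
    return np.stack([i['cx']+i['fx']*q[:,0]/-q[:,2],i['cy']-i['fy']*q[:,1]/-q[:,2]],-1)
def inter(r):  # least-squares meeting point of rays
    A=np.zeros((3,3));b=np.zeros(3)
    for o,d in r:
        d=d/np.linalg.norm(d);M=np.eye(3)-np.outer(d,d);A+=M;b+=M@o
    return np.linalg.solve(A,b)
E
python3 - <<'E'
from h import *
z=np.load('pics/top0.npz');p,d=z['p'],z['d'];i=camera_info('top');C=cloud(i,d)
print('dist',[k for k in i])
hsv=cv2.cvtColor(p,cv2.COLOR_RGB2HSV)
def rect(m,h,name):
    n,l,s,c=cv2.connectedComponentsWithStats(m.astype(np.uint8));k=1+np.argmax(s[1:,4]);ys,xs=np.nonzero(l==k)
    W=np.array([onz(i,x,y,h)[:2] for x,y in zip(xs,ys)],np.float32)*1000
    print(name,s[k],cv2.minAreaRect(W),'z med',np.median(C[ys,xs,2]))
roi=np.zeros((480,640),bool);roi[160:280,350:480]=1
rect(roi&(hsv[...,1]<70)&(hsv[...,2]>90),.024,'base')
roi[:]=0;roi[190:230,190:250]=1
rect(roi&(hsv[...,1]<80)&(hsv[...,2]>110),.022,'slide')
for n,u,v in(('pin',402,233),('blank',217,211),('white',399,210),('rest',240,190),('fence',400,193)):print(n,C[v,u])
w=camera_info('wrist');s=read_state();T=np.eye(4);T[:3,:3]=s['tool_rot'];T[:3,3]=s['eef_pos']
print(np.round(np.linalg.inv(T)@np.array(w['T']),4),w['fx'],w['cx'],w['cy'])
a=cv2.resize(p[160:280,350:490],None,fx=4,fy=4,interpolation=cv2.INTER_CUBIC);b=cv2.resize(p[170:240,180:260],None,fx=3,fy=3,interpolation=cv2.INTER_CUBIC)
o=np.zeros((480,800,3),np.uint8);o[:480,:560]=a;o[:210,560:]=b;cv2.imwrite('pics/crop.png',o[:,:,::-1])
E
```

```text
dist ['fx', 'fy', 'cx', 'cy', 'T']
base [ 358  168  113  104 7505] ((533.6035766601562, -187.59823608398438), (159.88693237304688, 181.8184051513672), 15.346002578735352) z med 0.025387917301049057
slide [197 200  43  24 919] ((547.7177124023438, 184.9589080810547), (43.93002700805664, 80.0179672241211), 0.2384468913078308) z med 0.022667007304133402
pin [ 0.50440493 -0.156594    0.06920917]
blank [0.5449341  0.18073407 0.05399058]
white [ 0.55129841 -0.15861429  0.02689691]
rest [0.58970194 0.14447364 0.01789262]
fence [ 0.58199577 -0.15876544  0.0392046 ]
[[ 1.000e-03  9.550e-01  2.966e-01  7.440e-02]
 [ 1.000e+00 -1.000e-03 -2.000e-04 -0.000e+00]
 [ 1.000e-04  2.966e-01 -9.550e-01  3.130e-02]
 [ 0.000e+00  0.000e+00  0.000e+00  1.000e+00]] 352.0526447108172 316.3054077090489 236.37694286739202
```

View pics/crop.png

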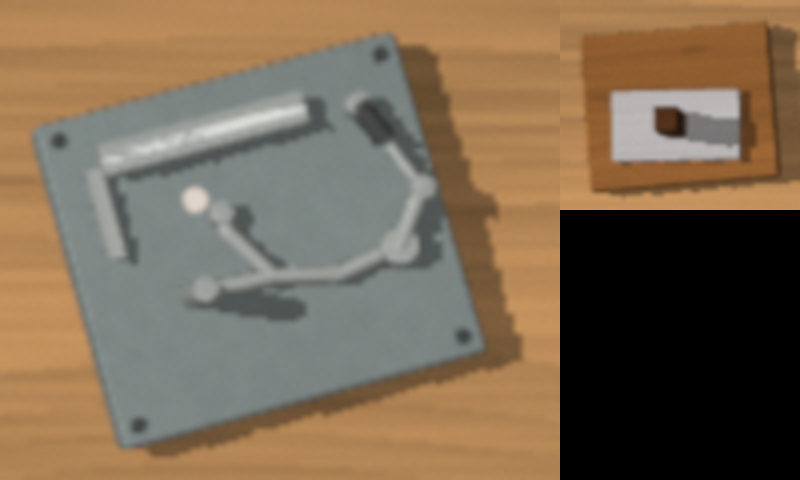

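The crop confirms the grey stage: fence at crop (205,135), stop (108,215), pivot (400,247), pin (203,290). It also shows the slide with the tall dark blank at crop (668,122). I move the wrist camera over the stage with the gripper closed.

Call:
jog_arm:
  series: [56,-49,8,0,0,0,255,112,-98,15,0,0,0,255,168,-147,22,0,0,-1.6,255,224,-196,30,0,0,-1.6,255,280,-245,38,0,0,-1.6,255,336,-294,45,0,0,-1.6,255,392,-343,52,0,0,-1.6,255,446,-392,60,0,0,-1.6,255]

```text
clock: 1.1
eef_pos: [0.4462, -0.2467, 0.3542]
tool_rot: [[0.965, 0.263, 0.0], [0.263, -0.965, -0.0], [0.0, 0.0, -1.0]]
contact_force: [0.7, -0.7, -0.1]
opening: -0.006
grasp_force: 0.0
```

```bash
python3 - <<'E'
from h import *
for k in range(3):
    s=read_state();print(s['eef_pos'],np.abs(s['joint_vel']).max());i=camera_info('wrist');p,d=snapshot('wrist')
cv2.imwrite('pics/w1.png',p[:,:,::-1]);np.savez('pics/w1.npz',p=p,d=d,**i)
E
```

```text
[ 0.4462135  -0.24672807  0.35423304] 0.9849043895784387
[ 0.44849632 -0.24146539  0.35302775] 0.17347896082154976
[ 0.44729966 -0.24394565  0.35325265] 0.08666347484688067
```

View pics/w1.png

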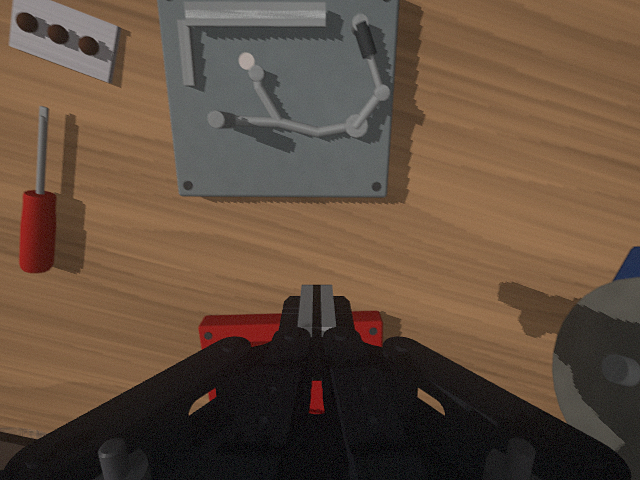

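The wrist view shows the stage with the fence at (255,15), pin top at (216,119), pivot at (356,126). I move nearer, above the push start.

Call:
jog_arm:
  series: [26,-18,13,0,0,0,255,52,-36,26,0,0,0,255,78,-54,40,0,0,0,255,104,-72,53,0,0,0,255,104,-72,53,0,0,0,255,104,-72,53,0,0,0,255,104,-72,53,0,0,0,255,104,-72,53,0,0,0,255]

```text
clock: 2.25
eef_pos: [0.5266, -0.1527, 0.3022]
tool_rot: [[0.965, 0.262, 0.001], [0.262, -0.965, -0.001], [0.001, 0.001, -1.0]]
contact_force: [0.7, -1.0, 0.4]
opening: 0.004
grasp_force: 0.0
```

```bash
python3 - <<'E'
from h import *
i=camera_info('wrist');s=read_state();p,d=snapshot('wrist')
print(s['eef_pos'],np.round(s['tool_rot'],4).tolist(),np.abs(s['joint_vel']).max(),s['contact_force'])
cv2.imwrite('pics/w2.png',p[:,:,::-1]);np.savez('pics/w2.npz',p=p,d=d,**i)
E
```

```text
[ 0.52659109 -0.15266685  0.30217593] [[0.965, 0.2623, 0.0008], [0.2623, -0.965, -0.0005], [0.0006, 0.0007, -1.0]] 0.006931126757752568 [ 0.70281836 -1.01908927  0.44668922]
```

View pics/w2.png

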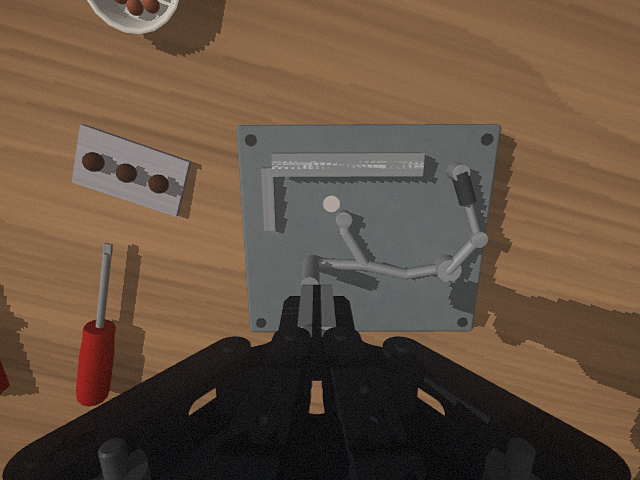

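```bash
cat > st.py <<'E'
from h import *
def stage(p,d,i,roi):
    C=cloud(i,d);x0,y0,x1,y1=roi
    m=np.zeros(d.shape,np.uint8);hsv=cv2.cvtColor(p,cv2.COLOR_RGB2HSV)
    m[y0:y1,x0:x1]=((d>0)&(C[...,2]>.018)&(hsv[...,1]<75))[y0:y1,x0:x1]
    m=cv2.morphologyEx(m,cv2.MORPH_OPEN,np.ones((3,3)))
    n,l,s,c=cv2.connectedComponentsWithStats(m);k=1+np.argmax(s[1:,4]);ys,xs=np.nonzero(l==k)
    W=C[ys,xs];top=np.median(W[W[:,2]<.03,2])
    r=cv2.minAreaRect(np.array([onz(i,x,y,.024)[:2] for x,y in zip(xs,ys)],np.float32)*1000)
    return C,top,r
E
python3 - <<'E'
from st import *
for n,roi in(('w1',(150,0,420,205)),('w2',(225,115,515,345)),):
    z=np.load(f'pics/{n}.npz');i={k:z[k] for k in('fx','fy','cx','cy','T')}
    C,top,r=stage(z['p'],z['d'],i,roi);print(n,'top',top,r)
    if n=='w2':
        for nm,u,v in(('lip',350,160),('tip',344,219),('bar',400,271),('stop',268,200),('pivot',448,267),('white',331,204),('pinA',310,265),('TL',241,128),('TR',498,127),('BR',471,329)):print(nm,np.round(C[v,u],4), np.round(onz(i,u,v,.024)[:2],4))
i1,i2=[{k:z[k] for k in('fx','fy','cx','cy','T')} for z in(np.load('pics/w1.npz'),np.load('pics/w2.npz'))]
it=camera_info('top')
print('tip 2view',inter([ray(i1,256,73),ray(i2,344,219)]))
print('pin w1+top',inter([ray(i1,215,119),ray(it,350+203/4,160+290/4)]))
print('holes w1', [np.round(onz(i1,u,v,.024)[:2],4) for u,v in((188,186),(377,187))],'w2',[np.round(onz(i2,u,v,.024)[:2],4) for u,v in((261,323),(462,322),(251,140),(487,140))])
print('holes top',[np.round(onz(it,350+u/4-.4,160+v/4-.4,.024)[:2],4) for u,v in((139,425),(463,336),(59,140),(380,54))])
E
```

```text
w1 top 0.02344947038287451 ((526.4365844726562, -190.25555419921875), (145.68267822265625, 177.68560791015625), 15.491090774536133)
w2 top 0.023485476771661934 ((528.0319213867188, -189.9848175048828), (169.93898010253906, 179.51805114746094), 15.46158504486084)
lip [ 0.5846 -0.1597  0.037 ] [ 0.5839 -0.1612]
tip [ 0.5447 -0.1679  0.0331] [ 0.5426 -0.1692]
bar [ 0.5176 -0.2188  0.0321] [ 0.5149 -0.2217]
stop [ 0.5434 -0.1137  0.0313] [ 0.5418 -0.1131]
pivot [ 0.531  -0.2495  0.0363] [ 0.5275 -0.2556]
white [ 0.5985 -0.1331  0.2709] [ 0.5508 -0.1571]
pinA [ 0.5108 -0.1527  0.0473] [ 0.5017 -0.1547]
TL [ 0.5848 -0.0846  0.0239] [ 0.5848 -0.0847]
TR [ 0.6307 -0.2507  0.0237] [ 0.6307 -0.2506]
BR [ 0.4815 -0.2944  0.022 ] [ 0.4824 -0.2931]
tip 2view [ 0.54392876 -0.16815663  0.03032104]
pin w1+top [ 0.50510357 -0.15457223  0.06827886]
holes w1 [array([ 0.4429, -0.1307]), array([ 0.4857, -0.2854])] w2 [array([ 0.4436, -0.1299]), array([ 0.4865, -0.2837]), array([ 0.5789, -0.0927]), array([ 0.621 , -0.2468])]
holes top [array([ 0.4455, -0.1303]), array([ 0.4879, -0.2847]), array([ 0.5809, -0.0931]), array([ 0.6232, -0.2475])]
```

Call:
jog_arm:
  series: [3,-4,20,0,0,0,255,3,-4,45,0,0,0,255,3,-4,70,0,0,0,255,3,-4,87,0,0,0,255,3,-4,87,0,0,0,255,-5,-4,87,0,0,0,255,-9,-3,87,0,0,0,255,-13,-2,87,0,0,0,255]

```text
clock: 3.3
eef_pos: [0.5141, -0.1533, 0.2158]
tool_rot: [[0.965, 0.263, 0.003], [0.263, -0.965, -0.0], [0.003, 0.001, -1.0]]
contact_force: [2.7, 3.4, 0.2]
opening: 0.0
grasp_force: 1.7
```

Call:
jog_arm:
  series: [-9,1,0,0,0,0,255,-18,3,0,0,0,0,255,-27,5,0,0,0,0,255,-36,8,0,0,0,0,255,-44,12,0,0,0,0,255,-52,16,0,0,0,0,255,-60,20,0,0,0,0,255,-63,22,0,0,0,0,255]

```text
clock: 4.3
eef_pos: [0.4578, -0.1913, 0.2138]
tool_rot: [[0.965, 0.263, -0.003], [0.263, -0.965, 0.001], [-0.002, -0.002, -1.0]]
contact_force: [0.7, 0.2, -0.4]
opening: 0.005
grasp_force: 0.0
```

```bash
python3 - <<'E'
from h import *
s=read_state();p,d=snapshot('scene');w,dw=snapshot('wrist');print(s['contact_force'],s['eef_pos'])
o=np.zeros((400,800,3),np.uint8);o[:,:400]=cv2.resize(p[230:390,170:330],(400,400),interpolation=cv2.INTER_CUBIC);o[:,400:]=cv2.resize(w[100:400,150:550],(400,300))[:,:] if 0 else cv2.resize(w[60:360,200:500],(400,400))
cv2.imwrite('pics/c2.png',o[:,:,::-1])
E
```

```text
[ 0.7333941   0.22301278 -0.35683507] [ 0.45781473 -0.19128761  0.21383444]
```

View pics/c2.png

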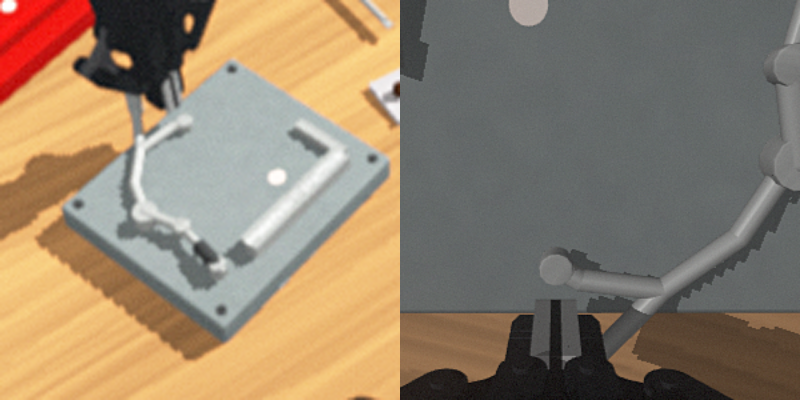

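The arm stays back in its catch, with the pin clear of the fingers and a force of about 0. Next I go to the slide with the gripper opening and look on the way.

Call:
jog_arm:
  series: [8,0,-50,0,0,0,255,20,-20,-100,0,0,0,255,45,-75,-106,0,0,3,100,70,-130,-106,0,0,6,0,95,-185,-106,0,0,9,0,118,-240,-106,0,0,12,0,140,-295,-106,0,0,15,0,154,-348,-106,0,0,15.4,0]

```text
clock: 5.4
eef_pos: [0.5156, 0.1875, 0.3206]
tool_rot: [[1.0, -0.002, -0.0], [-0.002, -1.0, -0.0], [-0.0, 0.0, -1.0]]
contact_force: [0.9, -0.3, -0.6]
opening: 1.0
grasp_force: 0.0
```

```bash
python3 - <<'E'
from h import *
z=np.load('pics/w2.npz');i={k:z[k] for k in('fx','fy','cx','cy','T')}
a=np.radians(15.4);R=np.array([[np.cos(a),-np.sin(a)],[np.sin(a),np.cos(a)]]);S=np.array([.5555,-.1565])
f=lambda u,v,h:np.round(R.T@(onz(i,u,v,h)[:2]-S)*1000,1)
print('lip edge',f(350,177,.0365),'stop inner',f(275,200,.031),'white',f(331,204,.024),'w1')
g=cv2.cvtColor(z['p'],cv2.COLOR_RGB2GRAY);print(g[140:190,350].tolist());print(g[200,255:285].tolist())
for k in range(4):
    s=read_state();j=camera_info('wrist');p,d=snapshot('wrist')
print(s['eef_pos'],np.abs(s['joint_vel']).max());np.savez('pics/w3.npz',p=p,d=d,**j);cv2.imwrite('pics/w3.png',p[:,:,::-1])
E
```

```text
lip edge [ 16.1 -11.2] stop inner [-0.3 39.7] white [-4.7  0.7] w1
[99, 103, 102, 99, 103, 103, 101, 107, 100, 105, 104, 102, 87, 104, 129, 120, 124, 125, 124, 122, 126, 122, 120, 122, 132, 117, 124, 124, 126, 123, 119, 122, 124, 122, 124, 127, 106, 60, 70, 68, 65, 69, 75, 106, 108, 103, 102, 102, 102, 104]
[98, 106, 105, 103, 108, 101, 104, 116, 125, 123, 124, 118, 123, 128, 126, 125, 127, 128, 119, 63, 61, 65, 72, 70, 67, 72, 69, 68, 74, 110]
[0.51506728 0.1876605  0.32023716] 0.05882120346992769
```

View pics/w3.png

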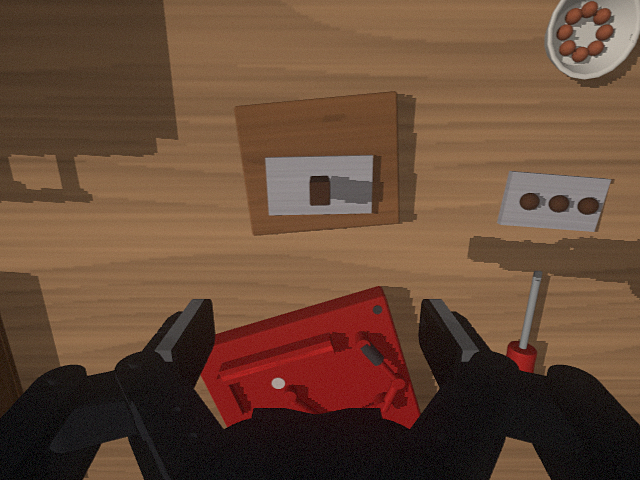

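The slide's plate spans (265,157)–(378,214), with the blank top at about (319,187). I measure it from this view and by triangulation with the top view.

```bash
python3 - <<'E'
from h import *
z=np.load('pics/w3.npz');p,d=z['p'],z['d'];i={k:z[k] for k in('fx','fy','cx','cy','T')}
hsv=cv2.cvtColor(p,cv2.COLOR_RGB2HSV);m=np.zeros(d.shape,np.uint8)
m[145:225,255:390]=((hsv[...,1]<70)&(hsv[...,2]>90))[145:225,255:390]
n,l,s,c=cv2.connectedComponentsWithStats(m);k=1+np.argmax(s[1:,4]);ys,xs=np.nonzero(l==k)
C=cloud(i,d);print('plate z',np.median(C[ys,xs,2]),'blank top z',C[184,319],'rest',C[120,300,2])
print(cv2.minAreaRect(np.array([onz(i,x,y,.022)[:2] for x,y in zip(xs,ys)],np.float32)*1000))
dk=np.zeros(d.shape,np.uint8);dk[165:215,300:332]=(hsv[...,2]<85)[165:215,300:332]
ys,xs=np.nonzero(dk&(C[...,2]>.045));print('blank px',xs.min(),xs.max(),ys.min(),ys.max(),'xy',C[ys,xs].mean(0))
it=camera_info('top');print('corner 2view',inter([ray(i,265,158),ray(it,180+(612-560)/3,170+90/3)]),inter([ray(i,378,213),ray(it,180+(740-560)/3,170+160/3)]))
E
```

```text
plate z 0.021457406781193983 blank top z [0.55297411 0.18563661 0.05410492] rest 0.015901112372331883
((546.81005859375, 185.2613525390625), (44.50718688964844, 80.13783264160156), 1.4813098907470703)
blank px 310 329 180 205 xy [0.54761011 0.1852733  0.05502841]
corner 2view [0.56813442 0.22357769 0.0297591 ] [0.52579495 0.14121716 0.02699526]
```

Call:
jog_arm:
  series: [16,1,20,0,0,-1,0,32,2,50,0,0,-1,0,32,2.4,80,0,0,-1,0,32,2.4,105,0,0,-1,0,32,2.4,118,0,0,-1,0,32,2.4,118,0,0,-1,0,32,2.4,118,0,0,-1,120,32,2.4,118,0,0,-1,170]

```text
clock: 6.6
eef_pos: [0.5482, 0.1827, 0.204]
tool_rot: [[1.0, 0.015, 0.002], [0.015, -1.0, 0.0], [0.002, -0.0, -1.0]]
contact_force: [-0.8, -0.2, -0.4]
opening: 0.603
grasp_force: 0.0
```

Call:
jog_arm:
  series: [0,0,0,0,0,0,255,0,0,0,0,0,0,255,0,0,0,0,0,0,255,0,0,0,0,0,0,255,0,0,0,0,0,0,255,0,0,-10,0,0,0,255,0,0,-30,0,0,0,255,0,0,-60,0,0,0,255]

```text
clock: 7.6
eef_pos: [0.5471, 0.1826, 0.2629]
tool_rot: [[1.0, 0.015, -0.002], [0.015, -1.0, -0.0], [-0.002, 0.0, -1.0]]
contact_force: [0.1, -1.1, -1.1]
opening: 0.149
grasp_force: 59.7
```

Call:
jog_arm:
  series: [-2,35,-6,0,0,-2,255,-3,85,-6,0,0,-4,255,-5,135,-6,0,0,-7,255,-6,190,-6,0,0,-10,255,-8,245,-6,0,0,-12,255,-9,295,-6,0,0,-14,255,-10,330,-4,0,0,-14.5,255,-11,349,-4,0,0,-14.5,255]

```text
clock: 8.6
eef_pos: [0.5419, -0.1682, 0.2676]
tool_rot: [[0.965, 0.263, 0.001], [0.263, -0.965, -0.0], [0.001, 0.001, -1.0]]
contact_force: [0.5, 0.1, -0.4]
opening: 0.148
grasp_force: 59.6
```

```bash
python3 - <<'E'
from h import *
for k in range(4):
    s=read_state();i=camera_info('wrist');p,d=snapshot('wrist')
print(s['eef_pos'],np.round(s['tool_rot'],4).tolist(),s['contact_force'],np.abs(s['joint_vel']).max())
np.savez('pics/w4.npz',p=p,d=d,**i);cv2.imwrite('pics/w4.png',p[:,:,::-1])
E
```

```text
[ 0.54201894 -0.16658303  0.26704242] [[0.9645, 0.264, 0.0003], [0.264, -0.9645, 0.0004], [0.0004, -0.0003, -1.0]] [ 0.4295206   0.23074006 -1.06461345] 0.028891972105805328
```

View pics/w4.png

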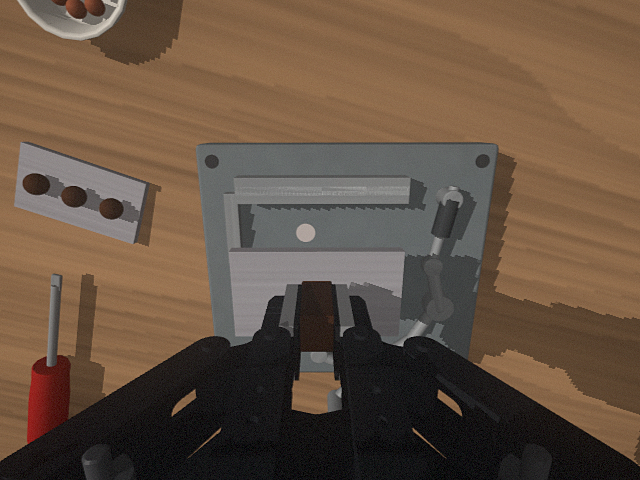

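```bash
python3 - <<'E'
from h import *
z=np.load('pics/w4.npz');p,d=z['p'],z['d'];i={k:z[k] for k in('fx','fy','cx','cy','T')}
C=cloud(i,d);print('plate top z',np.median(C[265:275,235:275,2]),np.median(C[265:275,360:395,2]))
g=cv2.GaussianBlur(cv2.cvtColor(p,cv2.COLOR_RGB2GRAY),(3,3),0).astype(float)
a=np.radians(15.4);R=np.array([[np.cos(a),-np.sin(a)],[np.sin(a),np.cos(a)]]);S=np.array([.5550,-.1567])
f=lambda u,v,h:R.T@(onz(i,u,v,h)[:2]-S)*1000
def hedge(u0,u1,v0,v1,h,sgn):
    P=[]
    for u in range(u0,u1):
        v=np.argmax(sgn*np.diff(g[v0:v1,u]))+v0+.5;P.append(f(u,v,h))
    P=np.array(P);k=np.polyfit(P[:,1],P[:,0],1);r=P[:,0]-np.polyval(k,P[:,1]);q=abs(r)<1;k=np.polyfit(P[q,1],P[q,0],1)
    return 'x at y=0: %.2f slope deg %.2f'%(np.polyval(k,0),np.degrees(np.arctan(-k[0])))
def vedge(v0,v1,u0,u1,h,sgn):
    P=np.array([f(np.argmax(sgn*np.diff(g[v,u0:u1]))+u0+.5,v,h) for v in range(v0,v1)]);return 'y %.2f'%np.median(P[:,1])
zt=.086
print([int(x) for x in g[240:256,260]])
print('front',hedge(240,390,244,256,zt,1))
print('left',vedge(262,300,224,240,zt,1),'right',vedge(262,300,396,412,zt,-1))
print('lip edge',hedge(260,400,198,212,.0365,-1)); print('stop inner',vedge(210,240,232,248,.031,-1))
print('base top edge',hedge(215,480,138,150,.024,1))
s=read_state();print('tcp stage',R.T@(s['eef_pos'][:2]-S)*1000,'yaw',np.degrees(np.arctan2(s['tool_rot'][1][0],s['tool_rot'][0][0])))
E
```

```text
plate top z 0.08525877126902369 0.08524550066188556
[103, 103, 103, 102, 102, 103, 103, 101, 97, 95, 94, 107, 131, 140, 138, 137]
front x at y=0: 5.74 slope deg -0.02
left y 33.82 right y -45.85
lip edge x at y=0: 17.35 slope deg -0.02
stop inner y 40.83
base top edge x at y=0: 49.70 slope deg 0.07
tcp stage [-14.95623162  -5.31718676] yaw 15.3778445878632
```

The slide is square with the fence. It has 16.6 mm to go to the fence and 7.0 mm to the stop. I lower it first.

Call:
jog_arm:
  series: [0,0,15,0,0,0,255,0,0,30,0,0,0,255,0,0,42,0,0,0,255,0,0,50,0,0,0,255,0,0,53,0,0,0,255,0,0,54,0,0,0,255,0,0,55,0,0,0,255,0,0,55,0,0,0,255]

```text
clock: 9.8
eef_pos: [0.5422, -0.1666, 0.212]
tool_rot: [[0.964, 0.265, 0.001], [0.265, -0.964, -0.0], [0.001, 0.0, -1.0]]
contact_force: [0.4, 0.1, 0.0]
opening: 0.148
grasp_force: 59.6
```

Call:
jog_arm:
  series: [0,0,0.2,0,0,0,255,0,0,0.4,0,0,0,255,0,0,0.6,0,0,0,255,0,0,0.8,0,0,0,255,0,0,1,0,0,0,255,0,0,1,0,0,0,255,0,0,1,0,0,0,255,0,0,1,0,0,0,255]

```text
clock: 10.8
eef_pos: [0.5423, -0.1666, 0.2113]
tool_rot: [[0.964, 0.265, 0.001], [0.265, -0.964, -0.0], [0.001, 0.0, -1.0]]
contact_force: [-1.6, 0.6, 5.4]
opening: 0.149
grasp_force: 60.5
```

Call:
jog_arm:
  series: [2,-1,-0.1,0,0,0,255,4.5,-2,-0.1,0,0,0,255,7,-3,-0.1,0,0,0,255,9.5,-4,-0.1,0,0,0,255,12,-5,-0.1,0,0,0,255,14,-5.5,-0.1,0,0,0,255,15,-5.5,-0.1,0,0,0,255,15,-5.5,-0.1,0,0,0,255]

```text
clock: 11.8
eef_pos: [0.5555, -0.1573, 0.2113]
tool_rot: [[0.964, 0.265, 0.001], [0.265, -0.964, -0.001], [0.001, 0.001, -1.0]]
contact_force: [-1.9, -1.2, 4.6]
opening: 0.151
grasp_force: 60.5
```

Call:
jog_arm:
  series: [0.2,0,0,0,0,0,255,0.4,0,0,0,0,0,255,0.6,0,0,0,0,0,255,0.8,0,0,0,0,0,255,0.8,0,0,0,0,0,255,0.8,0,0,0,0,0,255,0.8,0,0,0,0,0,255,0.8,0,0,0,0,0,255]

```text
clock: 12.8
eef_pos: [0.5561, -0.1571, 0.2113]
tool_rot: [[0.964, 0.265, 0.001], [0.265, -0.964, -0.001], [0.0, 0.001, -1.0]]
contact_force: [-1.6, -1.1, 5.9]
opening: 0.147
grasp_force: 60.5
```

Call:
jog_arm:
  series: [0.2,0,0,0,0,0,255,0.2,0,0,0,0,0,255,0.4,0,0,0,0,0,255,0.4,0,0,0,0,0,255,0.5,0,0,0,0,0,255,0.5,0,0,0,0,0,255,0.5,0,0,0,0,0,255,0.5,0,0,0,0,0,255]

```text
clock: 13.8
eef_pos: [0.5566, -0.157, 0.2113]
tool_rot: [[0.964, 0.265, 0.001], [0.265, -0.964, -0.001], [0.0, 0.001, -1.0]]
contact_force: [-2.1, -0.2, 5.6]
opening: 0.149
grasp_force: 60.5
```

```bash
python3 - <<'E'
from h import *
F=[];
for k in range(4):
    s=read_state();i=camera_info('wrist');p,d=snapshot('wrist');F.append(s['contact_force'])
print(np.mean(F,0),np.std(F,0),s['wrist_torque'],s['eef_pos']);np.savez('pics/w5.npz',p=p,d=d,**i)
cv2.imwrite('pics/w5.png',cv2.resize(p[200:380,180:460],(800,514),interpolation=cv2.INTER_CUBIC)[:,:,::-1])
E
```

```text
[-1.49291853 -0.3747099   5.88421162] [0.4011881  0.26584031 0.31043197] [-0.01537112  0.30581012  0.04249172] [ 0.55660911 -0.15694507  0.21126573]
```

View pics/w5.png

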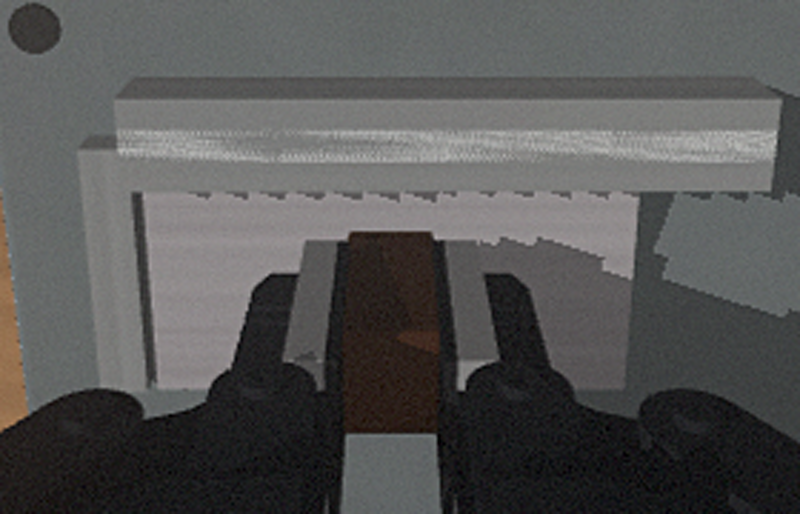

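The slide lies under the lip, with a thin gap to the stop at crop x 135–147. I creep on towards the fence.

Call:
jog_arm:
  series: [0.2,0,0,0,0,0,255,0.2,0,0,0,0,0,255,0.4,0,0,0,0,0,255,0.4,0,0,0,0,0,255,0.4,0,0,0,0,0,255,0.4,0,0,0,0,0,255,0.4,0,0,0,0,0,255,0.4,0,0,0,0,0,255]

```text
clock: 15.0
eef_pos: [0.5568, -0.1569, 0.2113]
tool_rot: [[0.964, 0.266, -0.0], [0.266, -0.964, -0.001], [-0.0, 0.001, -1.0]]
contact_force: [-2.9, -1.0, 6.3]
opening: 0.151
grasp_force: 60.6
```

Call:
jog_arm:
  series: [0.1,0,0,0,0,0,255,0.2,0,0,0,0,0,255,0.2,0,0,0,0,0,255,0.3,0,0,0,0,0,255,0.3,0,0,0,0,0,255,0.3,0,0,0,0,0,255,0.3,0,0,0,0,0,255,0.3,0,0,0,0,0,255]

```text
clock: 16.0
eef_pos: [0.557, -0.1569, 0.2113]
tool_rot: [[0.964, 0.266, -0.001], [0.266, -0.964, -0.001], [-0.001, 0.0, -1.0]]
contact_force: [-3.9, -0.8, 6.9]
opening: 0.151
grasp_force: 60.7
```

The fence is reached (force along x rising to about 4 N). Now towards the stop.

Call:
jog_arm:
  series: [0,-0.3,0,0,0,0,255,0,-0.6,0,0,0,0,255,0,-0.8,0,0,0,0,255,0,-0.8,0,0,0,0,255,0,-1,0,0,0,0,255,0,-1,0,0,0,0,255,0,-1,0,0,0,0,255,0,-1,0,0,0,0,255]

```text
clock: 17.0
eef_pos: [0.5568, -0.1565, 0.2113]
tool_rot: [[0.964, 0.266, -0.0], [0.266, -0.964, -0.002], [-0.001, 0.002, -1.0]]
contact_force: [-3.9, -3.7, 6.3]
opening: 0.151
grasp_force: 60.6
```

Call:
jog_arm:
  series: [0,-0.2,0,0,0,0,255,0,-0.2,0,0,0,0,255,0,-0.4,0,0,0,0,255,0,-0.4,0,0,0,0,255,0,-0.4,0,0,0,0,255,0,-0.4,0,0,0,0,255,0,-0.4,0,0,0,0,255,0,-0.4,0,0,0,0,255]

```text
clock: 18.0
eef_pos: [0.5567, -0.1561, 0.2113]
tool_rot: [[0.964, 0.266, -0.0], [0.266, -0.964, -0.002], [-0.001, 0.002, -1.0]]
contact_force: [-3.3, -3.7, 6.1]
opening: 0.148
grasp_force: 60.6
```

Call:
jog_arm:
  series: [0,-0.2,0,0,0,0,255,0,-0.2,0,0,0,0,255,0,-0.4,0,0,0,0,255,0,-0.4,0,0,0,0,255,0,-0.4,0,0,0,0,255,0,-0.4,0,0,0,0,255,0,-0.4,0,0,0,0,255,0,-0.4,0,0,0,0,255]

```text
clock: 19.0
eef_pos: [0.5566, -0.1557, 0.2113]
tool_rot: [[0.964, 0.266, -0.0], [0.266, -0.964, -0.002], [-0.001, 0.002, -1.0]]
contact_force: [-3.7, -3.4, 5.6]
opening: 0.151
grasp_force: 60.6
```

```bash
cat > f.py <<'E'
from h import *
a=np.radians(15.4);R=np.array([[np.cos(a),-np.sin(a)],[np.sin(a),np.cos(a)]]);S=np.array([.5550,-.1567])
F=[];Q=[];M=[]
for k in range(6):
    s=read_state();i=camera_info('wrist');p,d=snapshot('wrist');F.append(s['contact_force']);Q.append(s['eef_pos']);M.append(s['wrist_torque'])
F=np.mean(F,0);print('F stage',R.T@F[:2],F[2],'M',np.mean(M,0),'tcp',R.T@(np.mean(Q,0)[:2]-S)*1000,'yaw',np.degrees(np.arctan2(s['tool_rot'][1][0],s['tool_rot'][0][0])))
g=cv2.GaussianBlur(cv2.cvtColor(p,cv2.COLOR_RGB2GRAY),(3,3),0).astype(int)
print([x.tolist() for x in g[[285,310],218:238]])
# stop inner top edge / slide left edge
f=lambda u,v,h:(R.T@(onz(i,u,v,h)[:2]-S)*1000)[1]
for v in(280,300,320):
    dg=np.diff(g[v,212:242]);a1=np.argmin(dg)+212.5;a2=np.argmax(dg)+212.5;print(v,'stop edge y %.2f'%f(a1,v,.031),'slide end y %.2f'%f(a2,v,.030))
E
python3 f.py
```

```text
F stage [-4.21519924 -2.57928496] 6.0098425892614955 M [-0.45982049  0.50210966 -0.02357632] tcp [1.80926792 0.4938356 ] yaw 15.41141893612576
[[122, 122, 125, 126, 127, 127, 128, 127, 126, 125, 114, 87, 80, 110, 138, 144, 143, 143, 144, 144], [124, 123, 122, 122, 124, 128, 129, 129, 128, 126, 125, 125, 113, 88, 84, 115, 140, 142, 141, 141]]
280 stop edge y 40.57 slide end y 39.92
300 stop edge y 40.85 slide end y 39.70
320 stop edge y 40.66 slide end y 39.97
```

Call:
jog_arm:
  series: [0,-0.2,0,0,0,0,255,0,-0.2,0,0,0,0,255,0,-0.4,0,0,0,0,255,0,-0.4,0,0,0,0,255,0,-0.5,0,0,0,0,255,0,-0.5,0,0,0,0,255,0,-0.5,0,0,0,0,255,0,-0.5,0,0,0,0,255]

```text
clock: 20.3
eef_pos: [0.5565, -0.1553, 0.2113]
tool_rot: [[0.964, 0.266, -0.0], [0.266, -0.964, -0.002], [-0.001, 0.002, -1.0]]
contact_force: [-2.7, -3.4, 6.0]
opening: 0.15
grasp_force: 60.5
```

```bash
python3 f.py
```

```text
F stage [-3.88268924 -2.92155212] 6.078134796058412 M [-0.45650286  0.50349473 -0.01114324] tcp [1.80966163 0.98817205] yaw 15.411914145544447
[[122, 122, 122, 125, 127, 127, 127, 126, 125, 126, 123, 112, 102, 115, 139, 146, 144, 144, 144, 142], [125, 124, 123, 123, 122, 124, 126, 128, 128, 127, 125, 125, 124, 114, 105, 118, 138, 142, 142, 141]]
280 stop edge y 41.06 slide end y 40.41
300 stop edge y 40.87 slide end y 40.19
320 stop edge y 41.15 slide end y 40.46
```

Call:
jog_arm:
  series: [0,-0.1,0,0,0,0,255,0,-0.2,0,0,0,0,255,0,-0.3,0,0,0,0,255,0,-0.4,0,0,0,0,255,0,-0.4,0,0,0,0,255,0,-0.5,0,0,0,0,255,0,-0.5,0,0,0,0,255,0,-0.5,0,0,0,0,255]

```text
clock: 21.6
eef_pos: [0.5564, -0.155, 0.2113]
tool_rot: [[0.964, 0.266, 0.0], [0.266, -0.964, -0.003], [-0.001, 0.003, -1.0]]
contact_force: [-2.7, -4.6, 5.7]
opening: 0.153
grasp_force: 60.5
```

```bash
python3 f.py
```

```text
F stage [-3.78749173 -3.89532765] 5.769980194854239 M [-0.64965589  0.47367312 -0.02880681] tcp [1.79067508 1.25071322] yaw 15.420092226398294
[[122, 123, 122, 123, 126, 128, 128, 127, 126, 126, 125, 120, 112, 119, 137, 144, 144, 144, 143, 143], [123, 123, 123, 123, 122, 123, 126, 128, 128, 126, 125, 125, 126, 120, 111, 117, 135, 142, 140, 140]]
280 stop edge y 41.17 slide end y 40.52
300 stop edge y 40.98 slide end y 40.30
320 stop edge y 41.26 slide end y 40.08
```

Both edges now bear (about 3 N on the fence, about 1.3 N on the stop). I add a slight press and hold.

Call:
jog_arm:
  series: [0,-0.1,0,0,0,0,255,0,-0.2,0,0,0,0,255,0.1,-0.3,0,0,0,0,255,0.1,-0.3,0,0,0,0,255,0.1,-0.3,0,0,0,0,255,0.1,-0.3,0,0,0,0,255,0.1,-0.3,0,0,0,0,255,0.1,-0.3,0,0,0,0,255]

```text
clock: 22.9
eef_pos: [0.5564, -0.1549, 0.2113]
tool_rot: [[0.964, 0.266, 0.0], [0.266, -0.964, -0.004], [-0.001, 0.003, -1.0]]
contact_force: [-2.3, -6.0, 5.6]
opening: 0.146
grasp_force: 60.4
```

```bash
python3 f.py
```

```text
F stage [-4.32975133 -4.63623409] 5.3778504630633135 M [-0.74809247  0.50859556 -0.03231668] tcp [1.82297262 1.3503627 ] yaw 15.423487293525346
[[123, 123, 123, 124, 126, 127, 128, 127, 126, 125, 123, 118, 110, 115, 137, 147, 144, 142, 142, 143], [124, 123, 123, 122, 121, 122, 125, 127, 128, 128, 126, 125, 124, 120, 112, 117, 135, 142, 140, 140]]
280 stop edge y 41.19 slide end y 40.53
300 stop edge y 40.99 slide end y 40.31
320 stop edge y 41.27 slide end y 40.09
```

Stop contact is firm. I release and lift.

Call:
jog_arm:
  series: [0,0,0,0,0,0,205,0,0,0,0,0,0,190,0,0,0,0,0,0,150,0,0,0,0,0,0,120,0,0,0,0,0,0,120,0,0,-5,0,0,0,120,0,0,-25,0,0,0,120,0,0,-60,0,0,0,120]

```text
clock: 24.2
eef_pos: [0.5559, -0.1535, 0.2713]
tool_rot: [[0.964, 0.265, -0.002], [0.265, -0.964, 0.001], [-0.002, -0.001, -1.0]]
contact_force: [0.6, -0.6, 0.2]
opening: 0.528
grasp_force: 0.0
```

```bash
python3 - <<'E'
from h import *
for k in range(3): s=read_state();i=camera_info('wrist');p,d=snapshot('wrist')
print(s['eef_pos'],s['contact_force'],s['opening']);cv2.imwrite('pics/w6.png',p[:,:,::-1]);np.savez('pics/w6.npz',p=p,d=d,**i)
a=np.radians(15.4);R=np.array([[np.cos(a),-np.sin(a)],[np.sin(a),np.cos(a)]]);S=np.array([.5550,-.1567])
print(R.T@(s['eef_pos'][:2]-S)*1000)
E
```

```text
[ 0.55807741 -0.15440586  0.27695152] [ 0.36644652 -1.32559397  0.79282055] 0.5281321590900355
[3.5761401  1.39454743]
```

View pics/w6.png

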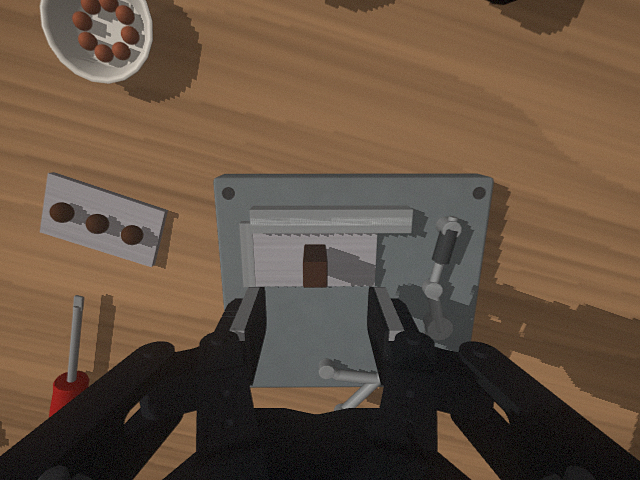

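The slide sits square in the corner with its blank at (315,265), and the arm is still back. Next I go behind the pin with the fingers shut.

Call:
jog_arm:
  series: [-25,3,0,0,0,0,160,-60,8,0,0,0,0,255,-95,13,0,0,0,0,255,-130,18,0,0,0,0,255,-153,21,0,0,0,0,255,-153,21,0,0,0,0,255,-153,21,0,0,0,0,255,-153,21,0,0,0,0,255]

```text
clock: 25.35
eef_pos: [0.4149, -0.2142, 0.2708]
tool_rot: [[0.964, 0.266, 0.0], [0.266, -0.964, -0.0], [0.0, 0.0, -1.0]]
contact_force: [0.3, -0.3, 0.1]
opening: 0.002
grasp_force: 0.0
```

```bash
python3 - <<'E'
from h import *
s=read_state();i=camera_info('wrist');p,d=snapshot('wrist')
print(s['eef_pos'],s['opening']);cv2.imwrite('pics/w7.png',p[:,:,::-1])
a=np.radians(15.4);R=np.array([[np.cos(a),-np.sin(a)],[np.sin(a),np.cos(a)]]);S=np.array([.5550,-.1567])
print(R.T@(s['eef_pos'][:2]-S)*1000)
P=S+R@[-.127,-.020];C=cloud(i,d);print('pred pin top px',proj(i,[*P,.068]),'bottom',proj(i,[*P,.033]))
u,v=proj(i,[*P,.068])[0].astype(int);W=C[v-40:v+40,u-40:u+40].reshape(-1,3);q=W[(W[:,2]>.06)&(W[:,2]<.073)];print(len(q),(R.T@(np.median(q,0)[:2]-S)*1000),np.median(q[:,2]))
E
```

```text
[ 0.41494282 -0.21421515  0.27078724] 0.0021811570415302115
[-150.30197973  -18.25704766]
pred pin top px [[319.82960536 232.56476268]] bottom [[319.28305299 215.96263783]]
464 [-125.85426985  -19.45644582] 0.06728708538524977
```

View pics/w7.png

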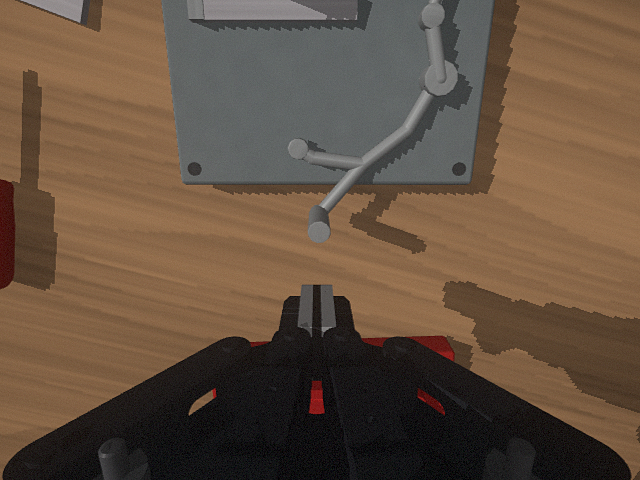

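Call:
jog_arm:
  series: [0,0,20,0,0,0,255,0,0,42,0,0,0,255,0,0,56,0,0,0,255,0,0,56,0,0,0,255,3,0,56,0,0,0,255,6,0,56,0,0,0,255,10,-1,56,0,0,0,255,14,-4,56,0,0,0,255]

```text
clock: 26.4
eef_pos: [0.4264, -0.2066, 0.2148]
tool_rot: [[0.964, 0.266, -0.004], [0.266, -0.964, 0.001], [-0.003, -0.002, -1.0]]
contact_force: [-5.7, 0.8, 3.5]
opening: -0.004
grasp_force: 2.6
```

Call:
jog_arm:
  series: [3,-3,0,0,0,0,255,6,-5,0,0,0,0,255,9,-8,0,0,0,0,255,12,-10,0,0,0,0,255,15,-13,0,0,0,0,255,18,-15,0,0,0,0,255,20,-16,0,0,0,0,255,20,-16,0,0,0,0,255]

```text
clock: 27.4
eef_pos: [0.4421, -0.1862, 0.2149]
tool_rot: [[0.964, 0.265, 0.001], [0.265, -0.964, -0.0], [0.001, 0.001, -1.0]]
contact_force: [0.2, -0.1, -0.1]
opening: -0.002
grasp_force: 0.0
```

```bash
python3 - <<'E'
from h import *
s=read_state();i=camera_info('wrist');p,d=snapshot('wrist')
print(s['eef_pos'],s['contact_force']);cv2.imwrite('pics/w8.png',p[:,:,::-1])
a=np.radians(15.4);R=np.array([[np.cos(a),-np.sin(a)],[np.sin(a),np.cos(a)]]);S=np.array([.5550,-.1567])
C=cloud(i,d);W=C.reshape(-1,3);L=(W[:,:2]-S)@R*1000;r=np.hypot(L[:,0]+51,L[:,1]+85)
q=(W[:,2]>.055)&(W[:,2]<.073)&(abs(r-100)<9)&(L[:,1]<60)&(L[:,0]<-20);m=np.median(L[q],0);print(q.sum(),m,'clip',np.arctan2(m[1]+85,m[0]+51)-np.radians(88),'tcp',R.T@(s['eef_pos'][:2]-S)*1000)
E
```

```text
[ 0.44206759 -0.18617025  0.21490267] [ 0.23163724 -0.12104316 -0.05539788]
2293 [-106.37864181    7.25093375] clip 0.5755498817446631 tcp [-116.70362138    1.5777547 ]
```

Force is zero, so the arm has probably sprung forward. I lift off and look.

Call:
jog_arm:
  series: [-5,0,-10,0,0,0,255,-5,0,-30,0,0,0,255,-5,0,-55,0,0,0,255,-5,0,-80,0,0,0,255,-5,0,-85,0,0,0,255,-5,0,-85,0,0,0,255,-5,0,-85,0,0,0,255,-5,0,-85,0,0,0,255]

```text
clock: 28.45
eef_pos: [0.4367, -0.1873, 0.2986]
tool_rot: [[0.964, 0.265, -0.002], [0.265, -0.964, 0.001], [-0.001, -0.002, -1.0]]
contact_force: [0.1, 0.7, -0.0]
opening: 0.002
grasp_force: 0.0
```

```bash
python3 - <<'E'
from h import *
s=read_state();i=camera_info('wrist');p,d=snapshot('wrist')
print(s['eef_pos'],s['contact_force'])
c=p[40:300,170:500];cv2.imwrite('pics/w8.png',cv2.resize(c,(760,600),interpolation=cv2.INTER_CUBIC)[:,:,::-1])
a=np.radians(15.4);R=np.array([[np.cos(a),-np.sin(a)],[np.sin(a),np.cos(a)]]);S=np.array([.5550,-.1567])
C=cloud(i,d)[:275];W=C.reshape(-1,3);L=(W[:,:2]-S)@R*1000;r=np.hypot(L[:,0]+51,L[:,1]+85)
q=(W[:,2]>.063)&(W[:,2]<.073)&(abs(r-100)<9)&(L[:,1]<60)&(L[:,0]<-20);m=np.median(L[q],0);print('pin',q.sum(),m,'clip',np.arctan2(m[1]+85,m[0]+51)-np.radians(88))
q=(W[:,2]>.058)&(W[:,2]<.07)&(abs(L[:,0])<14)&(abs(L[:,1])<14);print('blank',q.sum(),np.median(L[q],0),L[q].min(0),L[q].max(0))
g=cv2.GaussianBlur(cv2.cvtColor(p,cv2.COLOR_RGB2GRAY),(3,3),0).astype(float)
# slide near (-x) edge at z=.030, sampled along y
for y in(-30,-22,20,28,34):
    X=np.arange(-28,-16,.25);uv=proj(i,np.c_[S+np.c_[X,np.full(len(X),y)]/1000@R.T,np.full(len(X),.030)]).astype(np.float32)
    v=cv2.remap(g.astype(np.float32),uv[:,:1],uv[:,1:],cv2.INTER_LINEAR)[:,0];k=np.argmax(np.gradient(v));print(y,'near edge x',X[k],'step %.0f'%(v[-1]-v[0]))
E
```

```text
[ 0.43666343 -0.18731278  0.29862907] [ 0.12952947  0.66301497 -0.0386191 ]
pin 361 [-64.60786768  14.66209005] clip 0.17060749708959455
blank 971 [-0.016381    0.54326499] [-8.26540622 -6.30462846] [8.52965758 7.73468231]
-30 near edge x -21.75 step -10
-22 near edge x -21.75 step -10
20 near edge x -21.75 step 40
28 near edge x -21.75 step 40
34 near edge x -21.75 step 38
```

View pics/w8.png

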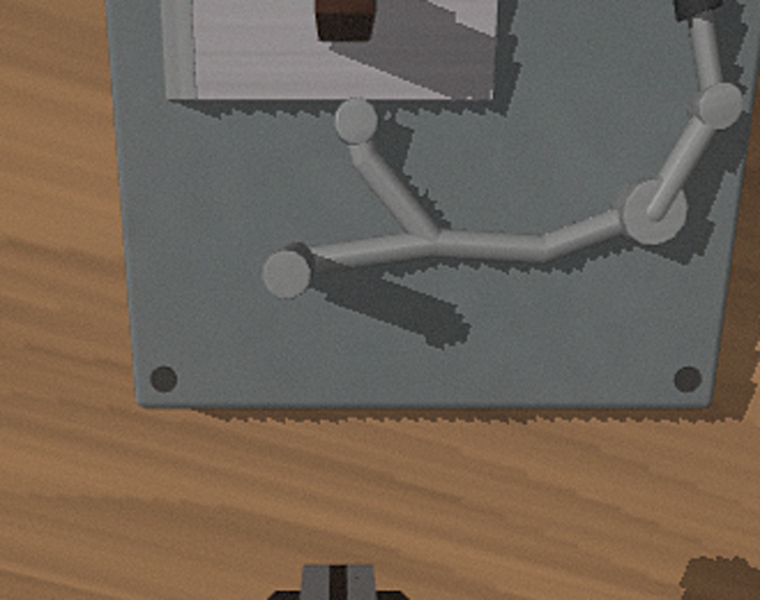

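The arm tip at crop (356,118) bears on the slide's near edge, with the clip at about 0.17 rad. The slide is square and still against the stop, with no visible gap at crop x 195. The hand is well clear, so I hand it in.

```bash
python3 -c "
from bench import *
print(job_done())"
```

```text
the job is handed in; nothing more can be done
None
```

I handed the job in: the slide is home in the corner, clamped by the arm at about 0.17 rad by camera, and the hand is clear; the hand-in call returned no verdict.

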